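# Slide the board's big chip under the test needle

## Task

On the repair bench, slide the carrier whose circuit board has the one big square chip until the middle of that chip is straight below the needle of the probe stand, and leave it there. Keep the carrier flat on the bench as it slides, do not knock the stand, and leave the other carrier, whose board has only narrow chips, where it is.

Things in the scene. Friction and masses are not known exactly. Their poses are not given: they have to be found in the camera images.
- chip (a point): Middle of the top of the big square black chip (34 mm, bright centre), 14 mm above the bench, on the green board fixed to a loose grey carrier plate 190 x 110 x 8 mm, 0.3-0.65 kg, one rigid piece, nothing on the board over 19 mm high. x: along the plate from fin to chip; y: left; z: up. From here the plate ends 45 mm along x, 43 mm to the left, 67 mm to the right
- grip (a point): Centre of the black upright fin for gripping the same carrier, 40 mm above the bench. Fin 40 mm long along x, 14 mm thick along y (grasp across this, from above), top 60 mm above the bench, bare plate around it 8 mm high. Axes as for the chip, whose middle is 125 mm from here along x and 12 mm to the left (+y). The plate's near edge is 20 mm behind
- stand: Fixed steel probe stand. Origin: on the bench straight below the needle tip. Brass needle upright, tip 30 mm up; above it a steel barrel 24 mm thick, 90 to 180 mm up, at the free end of a level grey bar 165 mm up. The bar runs along the stand's +x, away from the robot, to a column 175 mm off, whose foot begins 125 mm off. Seen from above, the needle is under the barrel
- spare: The other carrier, to be left alone: same plate, fin and green board size, but two rows of narrow chips and no big square one. Origin on the bench under the middle of the plate (190 x 110 mm); x along its long side away from its fin, y left, z up

How it is judged:
At the end, for the whole second after the job is handed in: The middle of the big square chip is within 13 mm, measured level, of the point straight below the needle, and its carrier lies flat on the bench (chip top less than 18 mm above the bench, tilt under 0.05 rad) (horizontal distance between chip and stand below 0.013 m and height (world z) of chip below 0.018 m and angle between chip's own z axis and vertical below 0.05 rad); the robot touches nothing.
It fails at once if the carrier with the big chip is lifted or tipped: its chip rises more than 20 mm above its place on the bench or tilts more than 0.25 rad (height (world z) of chip above 0.034 m or angle between chip's own z axis and vertical above 0.25 rad).
It fails at once if the stand is knocked (more than 8 N) (contact force between stand and anything else above 8 N).
It fails at once if the other carrier is moved by more than 25 mm (distance of spare from where it was at the start of the episode above 0.025 m).
It also fails if it takes over 38 s, if anything falls off the work surface, if the arm or the gripper's body presses on something with over 40 N, if the wrist force passes 120 N, or if a joint passes its speed limit or range.

## Robot

A 6-joint arm with a two-finger parallel gripper is mounted at the origin on the work surface. World frame = base frame: x ahead of the robot, y to its left, z up, the work surface at z = 0. Lengths are in m, angles in rad, forces in N, time in s.
With the tool pointing down it reaches from about 0.325 to 0.775 m from the base axis. Payload 5.5 kg.
Tool frame: the origin (TCP) lies between the finger pads; the fingertips stand 22 mm ahead of it and the grasp point (between the pads) lies 3 mm ahead of it; z points along the fingers, y is the line along which they close (so a half turn about z gives the same grasp; the last joint's range is limited). The gripper opens to 85 mm and grips with 20 to 120 N. Pads are 22 mm wide; open, the fingers measure 114 mm over their backs; the gripper's body (76 mm by 85 mm) begins 54 mm behind the grasp point. The pads swing forward as they close: fully open they stand 13 mm farther back than shut.
Start: joints at [1.2, 0.091, 1.231, -0, 1.82, -0.057], TCP at [0.185, 0.571, 0.227] pointing down, gripper open.
Joint ranges: [-2.87, 2.87], [-0.86, 2.18], [0.17, 2.46], [-1.51, 4.65], [0.06, 2.69], [-2.65, 2.65]. Speed limits (rad/s): [2.57, 2.57, 3.01, 3.14, 3.14, 3.14].

## Interface

Orientations are given as a unit quaternion [x, y, z, w].
In Python, from workcell import ctrl gives the robot as it stands.
- The arm moves only by the tool carry_out, never from a script. Its argument "plan" is text: rows parted by semicolons, each of 4 numbers parted by spaces: the shift along the tool's x, y, z in cm, then the turn about the tool's z in degrees. A call has exactly 5 rows; each row is the pose to reach, as a shift and turn from the pose commanded when the call began, along the tool's axes at that moment; what a row does not reach only later rows make up. A row lasts 1/12 s, in which the tool goes at most 41.7 mm and 7.16 degrees, less where a joint would pass 70% of its speed; a pose out of reach is approached as far as the arm can. A call with a gripper value outside its range is refused whole. "grip" is the opening, from 0 (shut) to 1 (fully open), set as the call begins (left out, the last holds). The fingers move at their own pace and stop on an object; "grip_force" is the grip in N (left out, the last holds). Time passes only in rows, so rows that repeat a pose let the fingers close, or fill a call up. It gives the time, the measured TCP pose, the force, the opening and the grip force at its end, in the units of the state.
- ctrl.get_state(): the state, without advancing time (a new reading comes with each control period).
- ctrl.camera(name): name is "scene" or "side" or "wrist"; returns a dict with "img" (420x560x3 uint8, red, green, blue), "z_map" (420x560 float32, m along the optical axis (not along the pixel's ray), 0 where there is no reading), "camera_matrix" (3x3 intrinsics, pixels), "dist" ([k1, k2, p1, p2, k3] as OpenCV has them; the pictures are not rectified), "extrinsics" (4x4, takes a point from camera to world coordinates). Camera axes: x right, y up, looking along -z (the intrinsics and any distortion apply to the point x, -y, -z); pixel columns grow to the right and rows downward; lengths in m; the calibration is good to about 2 mm. A picture is of the moment at which its call begins.
- ctrl.job_done(): hands the job in; it is judged then, once.
Trained networks look in the newest picture that a camera, given by its name, has taken for a name from the list of things; names that differ only in an ending like _2 or _b are one class to them, and where a whole thing is asked for, a point or a joint stands for the part that bears it (a point fixed in the world has none). Each returns a list of dicts, best first, with "conf" (0 to 1); they miss things now and then, are a little off and sometimes report something else, mostly with a low value. They report only what shows in the picture. A call takes as long as a camera call.
- ctrl.find_in(label, camera): "at" ([row, column] in pixels, amid what is visible of it).
- ctrl.regions_of(label, camera): "region" (420x560 bool, what is visible of it) and "at" ([row, column] in pixels, amid what is visible of it).
The state is a dict: "clock": time; "joint_positions": joint angles; "qd": joint speeds; "joint_torque": joint torques, N m; "eef_pos": TCP position; "tcp_rot": TCP orientation; "wrist_force": force on the tool from outside, world axes, zero at the start; "moment": the same for the moment, N m; "width": finger opening in m; "grasp_force": force on a finger pad.
Only numpy, scipy, OpenCV 4.12 (cv2) and the standard library are available. Lean on these libraries where they do the work, as an engineer would, in place of code of your own. Each camera call takes 0.05 s, during which the arm holds its last target. There are 200 camera calls.

## Working session

There is one attempt and no reset: what is moved stays moved. The work goes in short steps, Python scripts to look and compute and a tool call to move; the robot and the scene stay as the last step left them, time stands still between calls to the robot, and variables do not carry over. Pictures are saved under pics/ and viewed, at most 10 in all, crops included, and the job is handed in when it is done.

Besides the shell and the picture viewer there is one more tool, called after "Emit:" by a JSON object that holds its "name" and its "arguments", one argument or row to a line. carry_out: Moves the arm, as the interface text tells. Its arguments: {"type":"object","properties":{"plan":{"type":"string"},"grip":{"type":"number"},"grip_force":{"type":"number"}},"required":["plan"]}

```bash
mkdir -p pics; cat > h.py <<'E'
from workcell import ctrl
import numpy as np, cv2
from scipy.spatial.transform import Rotation as R
def w(c,px,z=None):
    """px [row,col] list -> world; by depth map, or by intersecting height z"""
    px=np.atleast_2d(np.array(px,float))
    u=cv2.undistortPoints(px[:,None,::-1].copy(),np.array(c["camera_matrix"]),np.array(c["dist"]))[:,0]
    d=np.c_[u[:,0],-u[:,1],-np.ones(len(u))]
    T=np.array(c["extrinsics"])
    if z is None:
        zz=c["z_map"][px[:,0].astype(int),px[:,1].astype(int)]
        return (d*zz[:,None])@T[:3,:3].T+T[:3,3]
    r=d@T[:3,:3].T
    s=(z-T[2,3])/r[:,2]
    return T[:3,3]+r*s[:,None]
def save(c,n): cv2.imwrite(f"pics/{n}.png",c["img"][:,:,::-1])
E
python3 - <<'E'
from h import *
np.set_printoptions(precision=3,suppress=True)
for n in ("scene","side"):
    c=ctrl.camera(n); save(c,n+"1"); print(n,np.array(c["extrinsics"]))
    for l in("chip","grip","stand","spare"):
        for f in ctrl.find_in(l,n)[:3]: print(l,f["conf"],np.round(f["at"]),w(c,[f["at"]])[0])
s=ctrl.get_state();print(s["eef_pos"],s["tcp_rot"],s["clock"],s["width"])
E
```

```text
scene [[ 0.711 -0.521  0.472  0.896]
 [ 0.703  0.519 -0.487 -0.332]
 [ 0.009  0.678  0.735  0.606]
 [ 0.     0.     0.     1.   ]]
chip 0.57 [323. 160.] [ 0.558 -0.257  0.009]
chip 0.31 [310. 346.] [ 0.752 -0.037  0.016]
grip 0.87 [322. 160.] [ 0.557 -0.257  0.01 ]
stand 0.67 [310. 346.] [ 0.751 -0.038  0.017]
spare 0.59 [173. 352.] [0.558 0.224 0.01 ]
side [[ 0.683  0.374 -0.627  0.043]
 [-0.73   0.375 -0.572 -0.485]
 [ 0.021  0.848  0.529  0.509]
 [ 0.     0.     0.     1.   ]]
chip 0.84 [287. 369.] [ 0.547 -0.256  0.011]
grip 0.7 [290. 368.] [ 0.536 -0.26   0.014]
stand 0.69 [178. 353.] [ 0.898  0.013 -0.001]
spare 0.85 [192. 202.] [0.543 0.227 0.012]
[0.185 0.571 0.227] [ 0.156  0.988 -0.     0.   ] 0.5 0.08539699280798325
```

View pics/scene1.png

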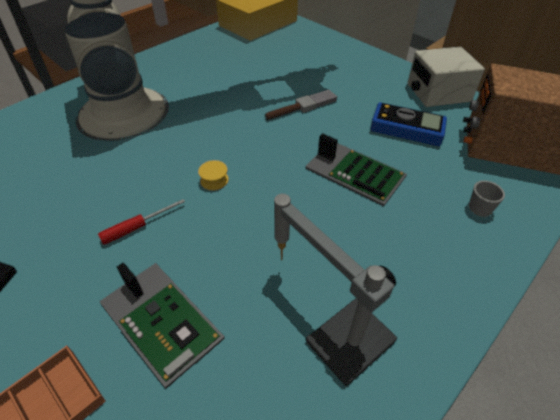

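View pics/side1.png

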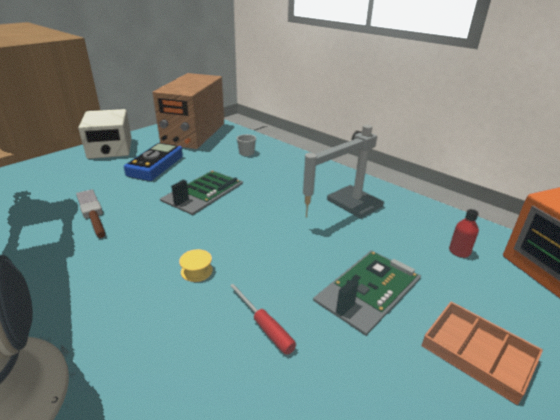

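The big-chip carrier is at lower left in scene (chip about row 334, col 184; fin top about 268,124). In side it is at right (chip 268,379; fin 295,347). The needle tip is about (261,281) in scene and (216,307) in side.

```bash
python3 - <<'E'
from h import *
np.set_printoptions(precision=3,suppress=True)
P={"scene":dict(chip=(334,184),tip=(261,281),fin=(268,122)),"side":dict(chip=(268,379),tip=(216,307),fin=(281,350))}
for n in P:
    c=ctrl.camera(n); im=c["img"]
    print(n,"chip",w(c,[P[n]["chip"]],.014)[0],"tip",w(c,[P[n]["tip"]],.03)[0])
    rr,cc=np.mgrid[0:420,0:560]; px=np.c_[rr.ravel(),cc.ravel()]
    X=w(c,px); ok=c["z_map"].ravel()>0
    L=ctrl.regions_of("chip",n)[0]
    print("reg",L["conf"],L["region"].sum())
    near=ok&(np.hypot(X[:,0]-.55,X[:,1]+.257)<.16)
    pl=near&(X[:,2]>.005)&(X[:,2]<.022)&L["region"].ravel()
    r=cv2.minAreaRect(X[pl,:2].astype(np.float32)*1000); print("plate rect mm",r)
    f=near&(X[:,2]>.03)&(X[:,2]<.07); print("fin",f.sum(),X[f].mean(0),cv2.minAreaRect(X[f&(X[:,2]>.05),:2].astype(np.float32)*1000), X[f,2].max())
    b=ok&(np.hypot(X[:,0]-.8,X[:,1])<.4)&(X[:,2]>.10)&(X[:,2]<.21)&(X[:,0]>.45)&(abs(X[:,1])<.3)
    Y=X[b]; print("stand hi",b.sum(),Y.min(0),Y.max(0))
    tb=Y[(Y[:,2]>.16)]; v=np.linalg.svd(tb[:,:2]-tb[:,:2].mean(0),full_matrices=False)[2][0]; print("bar dir",v,np.degrees(np.arctan2(v[1],v[0])))
    q=(tb[:,:2]@v); print("ends",tb[np.argmin(q)],tb[np.argmax(q)])
    br=Y[(Y[:,2]>.1)&(Y[:,2]<.15)]; br=br[np.argsort(br[:,0])][:200]; print("barrel",np.median(br,0))
c=ctrl.camera("scene")
E
```

```text
scene chip [ 0.602 -0.243  0.014] tip [ 0.619 -0.051  0.03 ]
reg 0.61 8014
plate rect mm ((549.535400390625, -254.0139923095703), (110.77677917480469, 192.66763305664062), 89.65631103515625)
fin 322 [ 0.481 -0.254  0.053] ((475.32098388671875, -253.61727905273438), (42.049617767333984, 14.344870567321777), 0.11051759123802185) 0.06218727717683359
stand hi 3903 [ 0.604 -0.087  0.1  ] [ 0.812 -0.036  0.203]
bar dir [ 0.994 -0.11 ] -6.30510719850732
ends [ 0.604 -0.045  0.178] [ 0.811 -0.071  0.161]
barrel [ 0.62  -0.058  0.125]
side chip [ 0.602 -0.243  0.014] tip [ 0.624 -0.045  0.03 ]
reg 0.56 4830
plate rect mm ((552.1135864257812, -252.64328002929688), (110.97152709960938, 191.70407104492188), 89.59864807128906)
fin 383 [ 0.472 -0.255  0.051] ((476.7333984375, -253.02572631835938), (15.076038360595703, 41.64270782470703), 87.41004180908203) 0.06210950807159954
stand hi 1541 [ 0.607 -0.087  0.1  ] [ 0.811 -0.035  0.203]
bar dir [-0.994  0.111] 173.65558224208806
ends [ 0.81  -0.086  0.173] [ 0.607 -0.046  0.166]
barrel [ 0.611 -0.053  0.127]
```

Emit:
{"name": "carry_out", "arguments": {
  "plan": "-2.4 -3.2 0 -3.6; -4.8 -6.4 0 -7.2; -7.2 -9.6 0 -10.8; -9.6 -12.8 0 -14.4; -12 -16 0 -18",
  "grip": 1
}}

```text
clock: 1.17
eef_pos: [0.2501, 0.3798, 0.2269]
tcp_rot: [-0.002, 1.0, 0.0, 0.0]
wrist_force: [0.9, 0.4, 0.3]
width: 0.0854
grasp_force: 0.0
```

```bash
python3 - <<'E'
from h import *
np.set_printoptions(precision=4,suppress=True)
c=ctrl.camera("side")
print("spool,driver handle end,mid,tip:",w(c,[(265,195),(345,290),(315,262),(288,233)],.01))
s=ctrl.get_state();print(s["clock"],s["eef_pos"],R.from_quat(s["tcp_rot"]).as_matrix(),s["joint_positions"])
E
```

```text
spool,driver handle end,mid,tip: [[ 0.3645  0.0172  0.01  ]
 [ 0.3533 -0.2359  0.01  ]
 [ 0.3657 -0.163   0.01  ]
 [ 0.374  -0.0814  0.01  ]]
1.2167 [0.2523 0.3747 0.2277] [[-1.     -0.0045  0.0028]
 [-0.0045  1.     -0.0032]
 [-0.0028 -0.0032 -1.    ]] [ 0.9061 -0.3074  1.5997 -0.0043  1.8501 -0.6705]
```

Emit:
{"name": "carry_out", "arguments": {
  "plan": "-1.3 -3.8 0 0; -2.6 -7.6 0 0; -3.9 -11.4 0 0; -5.2 -15.2 0 0; -6.5 -19 0 0"
}}

```text
clock: 1.63
eef_pos: [0.3151, 0.1899, 0.2272]
tcp_rot: [-0.001, 1.0, 0.0, 0.001]
wrist_force: [1.4, 0.2, -0.2]
width: 0.0854
grasp_force: 0.0
```

Emit:
{"name": "carry_out", "arguments": {
  "plan": "-1.3 -3.8 0 0; -2.6 -7.6 0 0; -3.9 -11.4 0 0; -5.2 -15.2 0 0; -6.5 -19 0 0"
}}

```text
clock: 2.05
eef_pos: [0.3802, -0.0005, 0.2275]
tcp_rot: [-0.0, 1.0, -0.0, 0.001]
wrist_force: [1.2, 0.0, -0.1]
width: 0.0853
grasp_force: 0.0
```

Emit:
{"name": "carry_out", "arguments": {
  "plan": "-1.3 -3.8 0 0; -2.6 -7.6 0 0; -3.9 -11.4 0 0; -5.2 -15.2 0 0; -6.5 -19 0 0"
}}

```text
clock: 2.47
eef_pos: [0.4454, -0.1907, 0.2272]
tcp_rot: [0.0, 1.0, -0.0, 0.0]
wrist_force: [1.1, 0.8, 0.4]
width: 0.0853
grasp_force: 0.0
```

Emit:
{"name": "carry_out", "arguments": {
  "plan": "-1.4 -3.2 1 0; -2.8 -6.2 3 0; -2.8 -6.2 5 0; -2.8 -6.2 5 0; -2.8 -6.2 5 0"
}}

```text
clock: 2.88
eef_pos: [0.4725, -0.25, 0.1758]
tcp_rot: [0.0, 1.0, 0.001, -0.001]
wrist_force: [-0.2, 1.2, 0.8]
width: 0.0856
grasp_force: 0.0
```

```bash
python3 - <<'E'
from h import *
np.set_printoptions(precision=4,suppress=True)
c=ctrl.camera("wrist");save(c,"wrist1")
s=ctrl.get_state();print(s["clock"],s["eef_pos"],R.from_quat(s["tcp_rot"]).as_matrix(),s["joint_positions"]);print(np.array(c["extrinsics"]))
rr,cc=np.mgrid[0:420,0:560]; X=w(c,np.c_[rr.ravel(),cc.ravel()]); ok=c["z_map"].ravel()>0
f=ok&(X[:,2]>.05)&(X[:,2]<.07)&(np.hypot(X[:,0]-.476,X[:,1]+.2535)<.06)
print(f.sum(),cv2.minAreaRect(X[f,:2].astype(np.float32)*1000))
E
```

```text
2.9333 [ 0.4731 -0.25    0.1777] [[-1.     -0.0006  0.    ]
 [-0.0006  1.      0.0002]
 [-0.      0.0002 -1.    ]] [-0.5498 -0.0881  1.4971  0.0002  1.7327 -2.1212]
[[-0.0006 -0.953  -0.3031  0.3944]
 [ 1.      0.     -0.0021 -0.2511]
 [ 0.002  -0.3031  0.953   0.3221]
 [ 0.      0.      0.      1.    ]]
744 ((474.7017822265625, -253.58656311035156), (13.933899879455566, 39.3393669128418), 89.4255599975586)
```

View pics/wrist1.png

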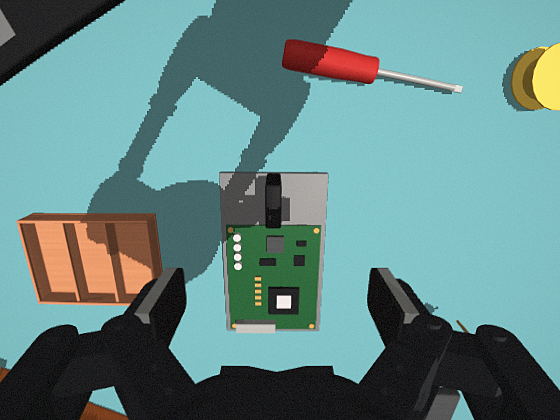

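The wrist view shows the carrier below with its fin at (200,273) and its chip at (300,285). The gripper is almost centred over the fin.

Emit:
{"name": "carry_out", "arguments": {
  "plan": "-0.2 -0.4 2.5 0; -0.2 -0.4 5.5 0; -0.2 -0.4 8.5 0; -0.2 -0.4 11.5 0; -0.2 -0.4 13.3 0"
}}

```text
clock: 3.35
eef_pos: [0.4751, -0.2532, 0.0434]
tcp_rot: [-0.001, 1.0, -0.0, 0.0]
wrist_force: [-0.3, 1.0, -0.0]
width: 0.0853
grasp_force: 0.0
```

Emit:
{"name": "carry_out", "arguments": {
  "plan": "0 0 0 0; 0 0 0 0; 0 0 0 0; 0 0 0 0; 0 0 0 0",
  "grip": 0,
  "grip_force": 50
}}

```text
clock: 3.77
eef_pos: [0.4764, -0.255, 0.0467]
tcp_rot: [-0.0, 1.0, -0.001, 0.002]
wrist_force: [0.2, -0.4, -0.4]
width: 0.0253
grasp_force: 0.0
```

Emit:
{"name": "carry_out", "arguments": {
  "plan": "0 0 0 0; 0 0 0 0; 0 0 0 0; 0 0 0 0; 0 0 0 0"
}}

```text
clock: 4.18
eef_pos: [0.4761, -0.2548, 0.046]
tcp_rot: [-0.0, 1.0, -0.001, 0.001]
wrist_force: [-0.6, 1.4, 7.1]
width: 0.0121
grasp_force: 51.4
```

```bash
cat > m.py <<'E'
from h import *
np.set_printoptions(precision=4,suppress=True)
s=ctrl.get_state();print(s["clock"],s["eef_pos"],R.from_quat(s["tcp_rot"]).as_euler("zyx",degrees=True),s["width"],s["wrist_force"])
for n in ("scene","side"):
    c=ctrl.camera(n); save(c,n+"_t%d"%(s["clock"]*10)); im=c["img"].astype(int)
    for l in ("chip",):
        for f in ctrl.regions_of(l,n)[:2]:
            X=w(c,np.argwhere(f["region"])); k=(X[:,2]>.004)&(X[:,2]<.022)
            print(n,l,round(f["conf"],2),k.sum(),cv2.minAreaRect(X[k,:2].astype(np.float32)*1000) if k.sum()>50 else "")
E
python3 m.py
```

```text
4.1833 [ 0.4761 -0.2548  0.046 ] [179.9651   0.1474 179.9361] 0.012086904033440492 [-0.578   1.4293  7.0521]
scene chip 0.86 7417 ((549.6529541015625, -254.7301025390625), (191.4232177734375, 109.8697509765625), 0.5900673866271973)
scene chip 0.24 2954 ((554.6365966796875, 240.46737670898438), (191.3585205078125, 112.69617462158203), 8.887348175048828)
side chip 0.8 3083 ((549.442138671875, -253.77761840820312), (187.41549682617188, 110.11835479736328), 0.4750857949256897)
```

Emit:
{"name": "carry_out", "arguments": {
  "plan": "-0.1 0.5 0 0; -0.2 1.5 0 0; -0.4 2.8 0 0; -0.5 4.1 0 0; -0.6 5.4 0 0"
}}

```text
clock: 4.8
eef_pos: [0.4822, -0.2017, 0.046]
tcp_rot: [0.001, 1.0, -0.002, 0.002]
wrist_force: [-0.5, -4.7, 5.1]
width: 0.0125
grasp_force: 51.4
```

Emit:
{"name": "carry_out", "arguments": {
  "plan": "-0.1 1.3 0 0; -0.3 2.6 0 0; -0.4 3.9 0 0; -0.5 5.2 0 0; -0.7 6.5 0 0"
}}

```text
clock: 5.22
eef_pos: [0.4891, -0.1364, 0.046]
tcp_rot: [0.0, 1.0, -0.002, 0.002]
wrist_force: [-0.1, -5.3, 5.6]
width: 0.0123
grasp_force: 51.5
```

Emit:
{"name": "carry_out", "arguments": {
  "plan": "-0.1 1.2 0 0; -0.3 2.4 0 0; -0.4 3.4 0 0; -0.5 4.4 0 0; -0.6 5.0 0 0"
}}

```text
clock: 5.63
eef_pos: [0.4951, -0.0859, 0.046]
tcp_rot: [0.0, 1.0, -0.002, 0.002]
wrist_force: [-0.5, -6.2, 6.9]
width: 0.0124
grasp_force: 51.5
```

Emit:
{"name": "carry_out", "arguments": {
  "plan": "0 0.5 0 0; -0.1 1 0 0; -0.1 1.5 0 0; -0.1 1.5 0 0; -0.1 1.5 0 0"
}}

```text
clock: 6.05
eef_pos: [0.4963, -0.0707, 0.046]
tcp_rot: [-0.0, 1.0, -0.001, 0.002]
wrist_force: [-0.3, -2.1, 6.5]
width: 0.0124
grasp_force: 51.5
```

```bash
python3 m.py; cat > j.py <<'E'
from h import *
import glob,os
fs=sorted(glob.glob("pics/s*_t*.png"),key=os.path.getmtime)[-2:]
a=[cv2.resize(cv2.imread(f)[170:350,200:420] if "scene" in f else cv2.imread(f)[130:310,200:420],None,fx=1.8,fy=1.8,interpolation=cv2.INTER_CUBIC) for f in fs]
cv2.imwrite("pics/j_%s"%os.path.basename(fs[0]),np.hstack(a)); print(fs)
E
python3 j.py; ls pics
```

```text
6.05 [ 0.4963 -0.0707  0.046 ] [179.984    0.2082 179.9177] 0.012402385442924919 [-0.313  -2.057   6.5187]
['pics/scene_t60.png', 'pics/side_t60.png']
j_scene_t60.png
scene1.png
scene_t41.png
scene_t60.png
side1.png
side_t41.png
side_t60.png
wrist1.png
```

View pics/j_scene_t60.png

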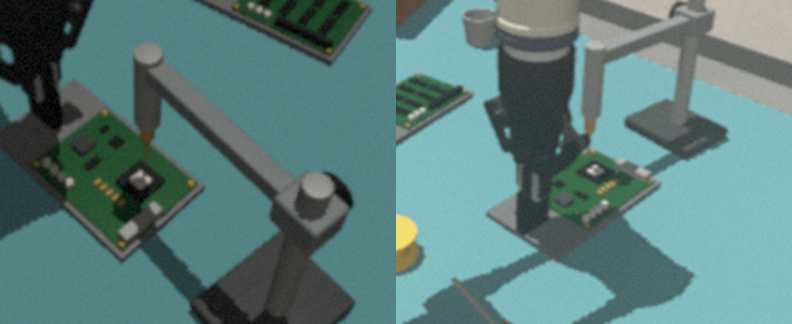

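The needle hangs just over the chip's far edge. The chip centre is about (180,140) in the left crop and (171,596−396=200) in the right. I'll zoom the original pictures to pin down the tip.

```bash
python3 - <<'E'
from h import *
np.set_printoptions(precision=4,suppress=True)
A=[]
for n,(r,k) in {"scene":(255,281),"side":(205,308)}.items():
    for t in ("1","_t60"):
        im=cv2.imread(f"pics/{n}{t}.png")[r-30:r+30,k-30:k+30]; im=cv2.resize(im,None,fx=5,fy=5,interpolation=cv2.INTER_NEAREST)
        for i in range(0,60,10): cv2.putText(im,str(r-30+i),(0,i*5+8),0,.35,(255,255,255)); cv2.putText(im,str(k-30+i),(i*5,297),0,.35,(255,255,255)); im[i*5,:8]=255; im[-8:,i*5]=255
        A.append(im)
cv2.imwrite("pics/z.png",np.vstack([np.hstack(A[:2]),np.hstack(A[2:])]))
E
```

```text
(no output)
```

View pics/z.png

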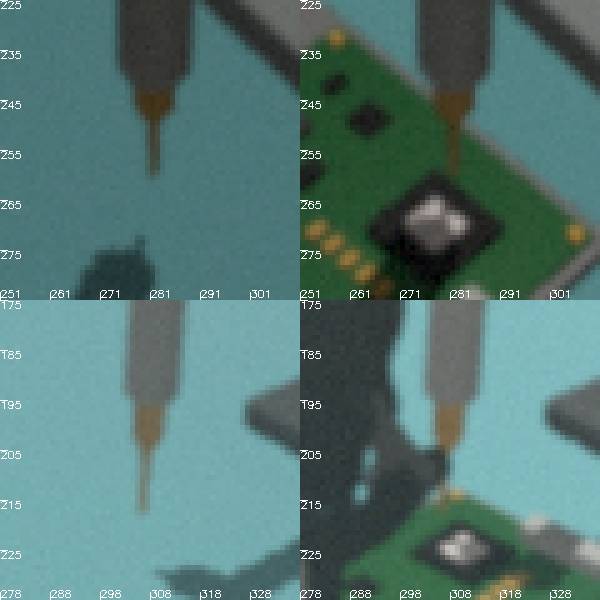

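```bash
python3 - <<'E'
from h import *
np.set_printoptions(precision=4,suppress=True)
for n,t,k in (("scene",(260,281.8),(269.5,278.4)),("side",(217.5,306.6),(224.6,310.2))):
    c=ctrl.camera(n); a=w(c,[t],.03)[0];b=w(c,[k],.0145)[0]; print(n,a,b,a-b)
E
```

```text
scene [ 0.6184 -0.0484  0.03  ] [ 0.6206 -0.0587  0.0145] [-0.0022  0.0103  0.0155]
side [ 0.6189 -0.0486  0.03  ] [ 0.6213 -0.0582  0.0145] [-0.0024  0.0096  0.0155]
```

Emit:
{"name": "carry_out", "arguments": {
  "plan": "0.1 0.4 0 0; 0.2 0.8 0 0; 0.2 1 0 0; 0.2 1 0 0; 0.2 1 0 0"
}}

```text
clock: 6.77
eef_pos: [0.4943, -0.0612, 0.046]
tcp_rot: [0.0, 1.0, -0.001, 0.002]
wrist_force: [0.4, -3.3, 6.3]
width: 0.0121
grasp_force: 51.5
```

Emit:
{"name": "carry_out", "arguments": {
  "plan": "0 0 0 0; 0 0 0 0; 0 0 0 0; 0 0 0 0; 0 0 0 0",
  "grip": 1
}}

```text
clock: 7.18
eef_pos: [0.4928, -0.0602, 0.0435]
tcp_rot: [-0.0, 1.0, 0.0, -0.0]
wrist_force: [0.9, -0.1, 0.1]
width: 0.0722
grasp_force: 0.0
```

Emit:
{"name": "carry_out", "arguments": {
  "plan": "0 0 0 0; 0 0 0 0; 0 0 0 0; 0 0 0 0; 0 0 0 0"
}}

```text
clock: 7.6
eef_pos: [0.4931, -0.0604, 0.044]
tcp_rot: [-0.0, 1.0, -0.0, -0.0]
wrist_force: [-0.0, -0.1, 0.5]
width: 0.0856
grasp_force: 0.0
```

Emit:
{"name": "carry_out", "arguments": {
  "plan": "0 0 -1 0; 0 0 -3 0; 0 0 -5 0; 0.5 0 -7 0; 1 0 -9 0"
}}

```text
clock: 8.02
eef_pos: [0.483, -0.0604, 0.1357]
tcp_rot: [-0.0, 1.0, -0.0, 0.0]
wrist_force: [0.1, -0.4, 0.1]
width: 0.0851
grasp_force: 0.0
```

Emit:
{"name": "carry_out", "arguments": {
  "plan": "1 0 0 0; 3 0 -1 0; 5 0 -1 0; 7 0 -1 0; 7 0 -1 0"
}}

```text
clock: 8.43
eef_pos: [0.4113, -0.0605, 0.1454]
tcp_rot: [0.0, 1.0, -0.0, 0.001]
wrist_force: [-0.3, -0.3, -0.0]
width: 0.0853
grasp_force: 0.0
```

```bash
python3 m.py; python3 - <<'E'
from h import *
A=[]
for n,(r,k) in {"scene":(255,281),"side":(205,308)}.items():
        c=ctrl.camera(n); im=c["img"][r-30:r+30,k-30:k+30,::-1]; im=cv2.resize(im,None,fx=5,fy=5,interpolation=cv2.INTER_NEAREST)
        for i in range(0,60,10): cv2.putText(im,str(r-30+i),(0,i*5+8),0,.35,(255,255,255)); cv2.putText(im,str(k-30+i),(i*5,297),0,.35,(255,255,255))
        A.append(im)
cv2.imwrite("pics/z2.png",np.hstack(A))
E
```

```text
8.4333 [ 0.4113 -0.0605  0.1454] [-179.9996    0.0616  179.9662] 0.08532465004228028 [-0.2942 -0.2757 -0.0087]
scene chip 0.72 3600 ((785.9508666992188, -67.39382934570312), (110.15687561035156, 90.48905944824219), 83.54492950439453)
scene chip 0.65 5284 ((566.8574829101562, -62.29908752441406), (110.61149597167969, 192.7250518798828), 89.82941436767578)
side chip 0.77 2582 ((569.8475341796875, -61.1258430480957), (112.09078979492188, 193.4280242919922), 89.90111541748047)
```

View pics/z2.png

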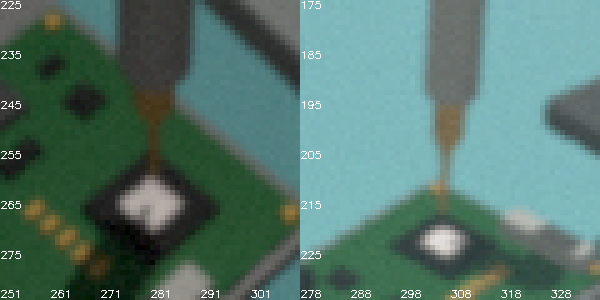

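The needle stands over the chip's bright centre in both views. The plate fit puts the chip at (0.618, -0.050), and the needle is at (0.619, -0.0485).

```bash
python3 -c "
from workcell import ctrl
print(ctrl.job_done())"
```

```text
the job is handed in; nothing more can be done
None
```

The job is handed in: the big chip's middle measured about 1–2 mm from straight below the needle, its carrier was flat on the bench and released, and I saw no sign of contact with the stand or the spare carrier; the hand-in call gave no verdict.

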